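# Press the brass bushing out of a rover wheel

## Task

In the robotics classroom, use the red-handled ejector rod to drive the brass bushing out of the bottom of the blue-hubbed rover wheel: put the rod tip-down into the top of that wheel's bore and push until the bushing drops into the tray beneath and the rod's steel collar sits fully down on the hub. Let go and leave the rod standing there; leave the grey-hubbed wheel's bushing in its place.

Things in the scene. Friction and masses are not known exactly. Their poses are not given: they have to be found in the camera images.
- rod: Loose ejector rod, 0.12 kg, upright. Origin: centre of its tip; z up. Steel shank 14 mm dia, 46 mm long, chamfered tip; steel collar 48 mm dia, 46-54 mm above the tip; red handle 24 mm dia, 54-114 mm above the tip (grip at 86). Starts with its shank in a 20 mm hole of a white block 60 mm square, 60 mm high, collar resting on the block; lift it straight up 50 mm to free it.
- blue_wheel: Fixed stand, wheel with blue hub clamped flat on it. Origin on the table on the bore's axis, z up. Deck 110 mm square, 50 mm up; wheel 94 mm dia, 50-90 mm up. Through bore 26 mm dia, flaring over its top 8 mm to 36 mm at the hub's flat top (90 mm up). White tray below (floor 4 mm up). With the rod's collar on the hub its tip is 44 mm up. A like stand holds a light-grey-hubbed wheel.
- blue_bushing: Brass bushing seated in the blue-hubbed wheel's bore: 24 mm dia, 20 mm high, dark spot in its top. Origin: centre of its underside, z up. Seated, it reaches from 55 to 75 mm above the wheel's origin (top 15 mm below the hub's face). Spring detents hold it: pushed slowly it takes about 10 N (up to 30 N fast) and about 24 mm of travel, then drops free.
- grey_bushing: The same brass bushing, seated in the same way in the grey-hubbed wheel; a bystander. Origin: centre of its underside.

How it is judged:
By the outcome, as a careful person would: the job done as asked, in the order asked, and still so for the second after the job is handed in, with the robot touching nothing.
It also fails if it takes over 48 s, if anything falls off the work surface, if the arm or the gripper's body presses on something with over 40 N, if the wrist force passes 120 N, or if a joint passes its speed limit or range.

## Robot

A 7-joint arm with a two-finger parallel gripper is mounted at the origin on the work surface. World frame = base frame: x ahead of the robot, y to its left, z up, the work surface at z = 0. Lengths are in m, angles in degrees, forces in N, time in s.
With the tool pointing down it reaches from about 0.4 to 0.85 m from the base axis. Payload 4.5 kg.
Tool frame: the origin (TCP) lies midway between the tips of the shut fingers; the grasp point (between the pads) lies 19 mm behind it; z points along the fingers, y is the line along which they close (so a half turn about z gives the same grasp; the last joint's range is limited). The gripper opens to 85 mm and grips with 20 to 120 N. Pads are 22 mm wide; open, the fingers measure 114 mm over their backs; the gripper's body (76 mm by 85 mm) begins 54 mm behind the grasp point. The pads swing forward as they close: fully open they stand 13 mm farther back than shut.
Start: joints at [-72.147, 39.483, -11.15, 89.685, 9.013, 51.709, -12.324], TCP at [0.171, 0.601, 0.231] pointing down, gripper open.
Joint ranges: [-172.22, 172.22], [-26.19, 119.32], [-84.43, 86.54], [7.71, 146.69], [-57.33, 237.33], [2.42, 119.75], [-152.13, 152.13]. Speed limits (degrees/s): [147.25, 147.25, 180, 180, 180, 180, 180].

## Interface

Orientations are given as a 3x3 rotation matrix whose columns are the frame's x, y, z axes.
In Python, from plant import ctrl gives the robot as it stands. The module is installed in compiled form; this text tells all that it offers.
- The arm moves only by the tool move_arm, never from a script. Its argument "increments" is a list of rows, each a list of 3 entries, a list of its own where there are three numbers: the closure, from 0 (fully open) to 1 (shut), then the shift along the world's x, y, z in cm, then the turn, a rotation vector about the world's x, y, z in degrees. In form: [[gripper, [x, y, z], [wx, wy, wz]], ...]. A call has 1 to 20 rows; each row shifts and turns the commanded pose from where the row before left it; what a row does not reach is not made up. A row lasts 1/10 s, in which the tool goes at most 50 mm and 8.59 degrees, less where a joint would pass 70% of its speed; a pose out of reach is approached as far as the arm can. A call with a gripper value outside its range is refused whole. The fingers move at their own pace and stop on an object; "newtons" is the grip in N (left out, the last holds). Time passes only in rows, so rows that do not move let the fingers close. It gives the time, the measured TCP pose, the force and the opening at its end, in the units of the state.
- ctrl.sense(): the state, without advancing time (a new reading comes with each control period).
- ctrl.grab_frame(name): name is "side" or "top"; returns the picture (384x512x3 uint8, blue, green, red); there is no depth.
- ctrl.camera_model(name): a dict with "fx", "fy", "cx", "cy" (pixels), "k1" (the pictures are not rectified: a ray, as slopes to the right and down, at radius r is drawn at 1 + k1 r^2 times it, then the intrinsics apply), "extrinsics" (4x4, takes a point from world to camera coordinates). Camera axes: x right, y down, z forward; pixel columns grow to the right and rows downward; lengths in m; the calibration is good to about 2 mm. A picture is of the moment at which its call begins. camera_model takes no time and is no camera call.
- ctrl.sign_off(): hands the job in, once; it reports no verdict.
The state is a dict: "time_s": time; "joints": joint angles; "qvel": joint speeds; "effort": joint torques, N m; "eef_pos": TCP position; "tool_rot": TCP orientation; "wrist_force": force on the tool from outside, world axes, zero at the start; "wrist_torque": the same for the moment, N m; "opening": opening from 0.0 (shut) to 1.0 (fully open).
Only numpy, scipy, OpenCV 4.12 (cv2) and the standard library are available. Lean on these libraries where they do the work, as an engineer would, in place of code of your own. Each camera call takes 0.05 s, during which the arm holds its last target. There are 200 camera calls.

## Working session

There is one attempt and no reset: what is moved stays moved. The work goes in short steps, Python scripts to look and compute and a tool call to move; the robot and the scene stay as the last step left them, time stands still between calls to the robot, and variables do not carry over. Pictures are saved under pics/ and viewed, on a budget of 10 in all, crops included, one or two more only if the job needs it, and the job is handed in when it is done.

Besides the shell and the picture viewer there is one more tool, called after ">>>" as name(argument=value, ...) on one line, values as JSON. move_arm: Moves the arm, as the interface text tells. Its arguments: {"type":"object","properties":{"increments":{"type":"array"},"newtons":{"type":"number"}},"required":["increments"]}

```bash
mkdir -p pics; cat > h.py <<'E'
import numpy as np, cv2
from plant import ctrl
def cam(n):
    m=ctrl.camera_model(n); return m,np.array([[m['fx'],0,m['cx']],[0,m['fy'],m['cy']],[0,0,1.]]),np.array([m['k1'],0,0,0,0.]),np.array(m['extrinsics'])
def at_z(n,px,z):
    m,K,d,T=cam(n); u=cv2.undistortPoints(np.array([[px]],float),K,d)[0,0]
    R,t=T[:3,:3],T[:3,3]; c=-R.T@t; r=R.T@np.array([u[0],u[1],1]); return c+r*(z-c[2])/r[2]
def proj(n,p):
    m,K,d,T=cam(n); return cv2.projectPoints(np.array([p],float),cv2.Rodrigues(T[:3,:3])[0],T[:3,3],K,d)[0][0,0]
E
python3 - <<'E'
from h import *
for n in("side","top"):
    f=ctrl.grab_frame(n); cv2.imwrite(f"pics/{n}0.png",f)
    m,K,d,T=cam(n);print(n,m['fx'],m['k1'],-T[:3,:3].T@T[:3,3],T[2,:3])
s=ctrl.sense();print(s)
E
```

```text
side 428.6669601490014 -0.10530886752460678 [0.22729384 0.35441152 0.66780666] [ 0.39909068 -0.44066115 -0.80407983]
top 418.2251431033092 0.007576618256646189 [ 0.45708299 -0.01010274  0.86834153] [ 0.07063405  0.0262352  -0.99715723]
{'time_s': 0.1, 'joints': array([-72.14747551,  39.5298885 , -11.14634359,  89.73865228,
         9.0130569 ,  51.70822885, -12.3238558 ]), 'qvel': array([-0.00883105, -0.14213727, -0.0051887 , -0.17539604, -0.01236785,
       -0.0265513 ,  0.03204596]), 'effort': array([-3.76918993e-03, -5.40598655e+01, -1.27162077e+00, -1.58982986e+01,
        9.39413410e-03,  4.47373866e-03,  2.00189241e-06]), 'eef_pos': array([0.17126618, 0.6004781 , 0.23054951]), 'tool_rot': array([[-9.61693697e-01,  2.74126088e-01, -3.48951860e-04],
       [ 2.74126289e-01,  9.61692342e-01, -1.61776181e-03],
       [-1.07886386e-04, -1.65144822e-03, -9.99998631e-01]]), 'wrist_force': array([-0.21774676, -0.24698566,  0.08948498]), 'wrist_torque': array([-0.05126462, -0.01663736,  0.03929134]), 'opening': 0.9984222747375081}
```

View pics/side0.png

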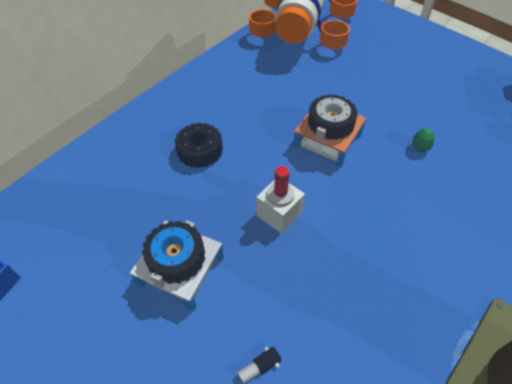

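View pics/top0.png

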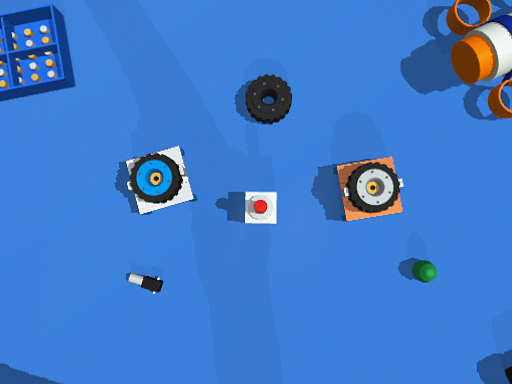

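Side: rod handle top at about (282,171), blue hub bore (174,250). Top: handle top (260,206), blue bore (156,178), grey bore (372,187). I'll enlarge these and measure.

```bash
python3 - <<'E'
from h import *
a=cv2.imread("pics/side0.png");b=cv2.imread("pics/top0.png")
c=lambda i,x,y:cv2.resize(i[y:y+50,x:x+60],None,fx=6,fy=6,interpolation=cv2.INTER_CUBIC)
cv2.imwrite("pics/c.png",np.vstack([np.hstack([c(a,145,222),c(a,252,160)]),np.hstack([c(b,126,152),c(b,230,182)])]))
for n,px,z in(("top",(260,206),.128),("side",(282,171),.128),("top",(156,178),.09),("side",(174,250),.075),("top",(372,187),.09)):print(n,px,at_z(n,px,z))
E
```

```text
top (260, 206) [ 0.48521678 -0.00212189  0.128     ]
side (282, 171) [ 0.48559728 -0.00117757  0.128     ]
top (156, 178) [0.5380351  0.19430097 0.09      ]
side (174, 250) [0.53969272 0.19827717 0.075     ]
top (372, 187) [ 0.52330206 -0.20902737  0.09      ]
```

View pics/c.png

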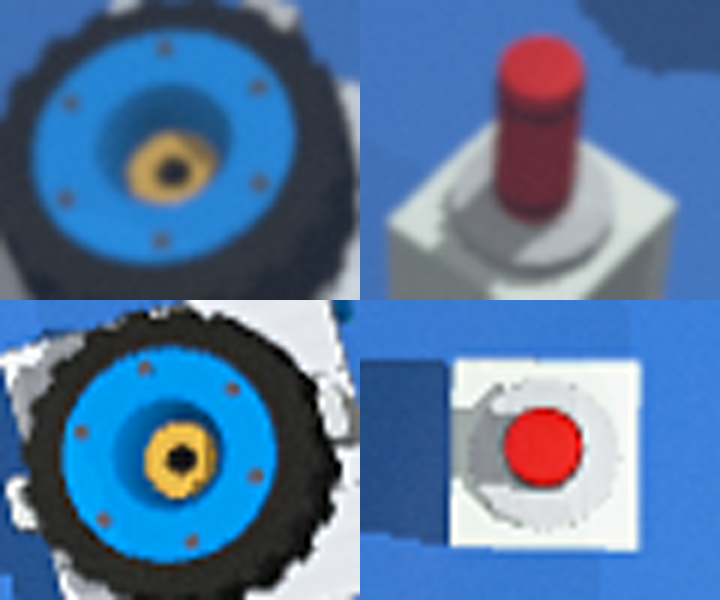

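The crops show the blue hub's bolts centred at top (153.6,177.2) and side (171.8,245.5), and the handle top centred at top (260.1,206.1) and side (281.6,170.9).

```bash
python3 - <<'E'
from h import *
for n,px,z in(("top",(260.1,206.1),.128),("side",(281.6,170.9),.128),("top",(153.6,177.2),.09),("side",(171.8,245.4),.09),("top",(155.7,177.9),.075),("side",(173.4,249.8),.075)):print(n,px,at_z(n,px,z).round(4))
E
```

```text
top (260.1, 206.1) [ 0.485  -0.0023  0.128 ]
side (281.6, 170.9) [ 0.4862 -0.0009  0.128 ]
top (153.6, 177.2) [0.5395 0.1989 0.09  ]
side (171.8, 245.4) [0.5403 0.199  0.09  ]
top (155.7, 177.9) [0.5398 0.1988 0.075 ]
side (173.4, 249.8) [0.5407 0.1987 0.075 ]
```

>>> move_arm(increments=[[0,[2.3,-3.34,0],[0,0,0]],[0,[2.3,-3.34,0],[0,0,0]],[0,[2.3,-3.34,0],[0,0,0]],[0,[2.3,-3.34,0],[0,0,0]],[0,[2.3,-3.34,0],[0,0,0]],[0,[2.3,-3.34,0],[0,0,0]],[0,[2.3,-3.34,0],[0,0,0]],[0,[2.3,-3.34,0],[0,0,0]],[0,[2.3,-3.34,0],[0,0,0]],[0,[1.2,-3.34,0],[0,0,0]],[0,[1.2,-3.34,0],[0,0,0]],[0,[1.2,-3.34,0],[0,0,0]],[0,[1.2,-3.34,0],[0,0,0]],[0,[1.2,-3.34,0],[0,0,0]],[0,[1.2,-3.34,0],[0,0,0]],[0,[1.2,-3.34,0],[0,0,0]],[0,[1.2,-3.34,0],[0,0,0]],[0,[1.1,-3.34,0],[0,0,0]],[0,[0,0,0],[0,0,0]],[0,[0,0,0],[0,0,0]]])

```text
time_s: 2.1
eef_pos: [0.4852, -0.0009, 0.231]
tool_rot: [[-0.961, 0.276, -0.001], [0.276, 0.961, 0.0], [0.001, -0.0, -1.0]]
wrist_force: [-0.2, 1.2, -0.1]
opening: 0.999
```

>>> move_arm(increments=[[0,[0,0,-2],[0,0,0]],[0,[0,0,-2],[0,0,0]],[0,[0,0,-2],[0,0,0]],[0,[0,0,-2],[0,0,0]],[0,[0,0,-2],[0,0,0]],[0,[0,0,-2],[0,0,0]],[0,[0,0,-1],[0,0,0]],[0,[0,0,-1],[0,0,0]],[0,[0,0,-1],[0,0,0]],[0,[0,0,0],[0,0,0]],[0,[0,0,0],[0,0,0]],[0,[0,0,0],[0,0,0]]])

```text
time_s: 3.3
eef_pos: [0.4858, -0.0001, 0.0818]
tool_rot: [[-0.962, 0.274, 0.001], [0.274, 0.962, 0.0], [-0.001, 0.0, -1.0]]
wrist_force: [0.3, -0.5, -0.6]
opening: 0.999
```

```bash
python3 - <<'E'
from h import *
f=ctrl.grab_frame("side");cv2.imwrite("pics/s1.png",cv2.resize(f[90:250,180:380],None,fx=4,fy=3.75,interpolation=cv2.INTER_CUBIC))
E
```

```text
(no output)
```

View pics/s1.png

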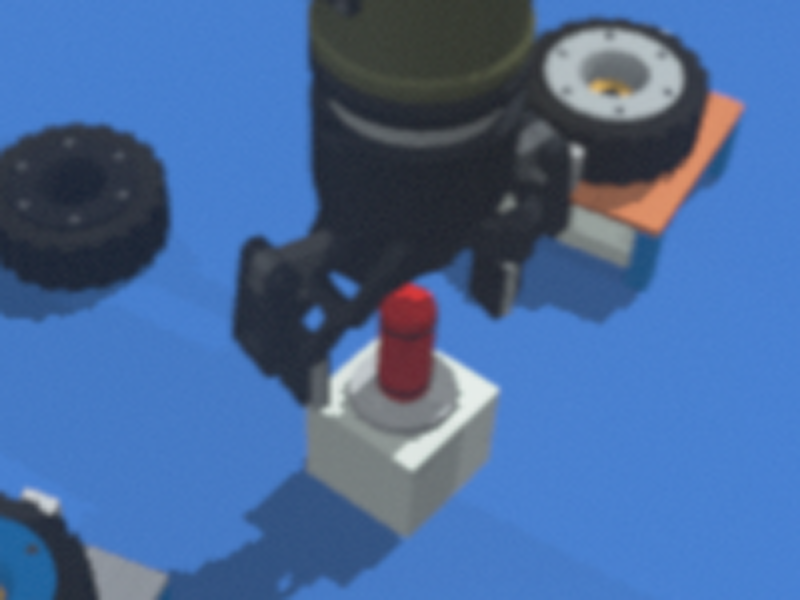

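The handle at crop (407,340) stands between the two open pads (318,380) and (507,290), and nothing is touching. Close with a firm grip.

>>> move_arm(increments=[[0.3,[0,0,0],[0,0,0]],[0.5,[0,0,0],[0,0,0]],[0.6,[0,0,0],[0,0,0]],[0.7,[0,0,0],[0,0,0]],[0.8,[0,0,0],[0,0,0]],[1,[0,0,0],[0,0,0]],[1,[0,0,0],[0,0,0]],[1,[0,0,0],[0,0,0]],[1,[0,0,0],[0,0,0]],[1,[0,0,0],[0,0,0]],[1,[0,0,0],[0,0,0]],[1,[0,0,0],[0,0,0]]], newtons=80)

```text
time_s: 4.55
eef_pos: [0.4854, -0.0003, 0.0816]
tool_rot: [[-0.962, 0.274, 0.0], [0.274, 0.962, -0.0], [-0.0, -0.0, -1.0]]
wrist_force: [-1.4, -0.7, 5.9]
opening: 0.262
```

>>> move_arm(increments=[[1,[0,0,0.5],[0,0,0]],[1,[0,0,1],[0,0,0]],[1,[0,0,1],[0,0,0]],[1,[0,0,1],[0,0,0]],[1,[0,0,1],[0,0,0]],[1,[0,0,1],[0,0,0]],[1,[0,0,1],[0,0,0]],[1,[0,0,1],[0,0,0]],[1,[0,0,1],[0,0,0]],[1,[0,0,1.5],[0,0,0]],[1,[0,0,1.5],[0,0,0]],[1,[0,0,0],[0,0,0]],[1,[0,0,0],[0,0,0]]])

```text
time_s: 5.85
eef_pos: [0.4854, -0.0002, 0.1964]
tool_rot: [[-0.962, 0.274, 0.0], [0.274, 0.962, 0.0], [-0.0, 0.0, -1.0]]
wrist_force: [0.2, -0.1, -1.2]
opening: 0.264
```

```bash
python3 - <<'E'
from h import *
f=ctrl.grab_frame("side");cv2.imwrite("pics/s2.png",cv2.resize(f[90:250,180:380],None,fx=4,fy=3.75,interpolation=cv2.INTER_CUBIC))
s=ctrl.sense();print(s['eef_pos'],s['wrist_force'],s['wrist_torque'])
p=s['eef_pos'];t=p+[0,0,-.067];print([proj("side",q)for q in(t,t+[0,0,.05],p)])
E
```

```text
[ 4.84983138e-01 -2.54723950e-04  1.95974039e-01] [-0.01602927 -0.5591575  -1.87715813] [-0.04465958 -0.02242145  0.0125593 ]
[array([281.96234373, 171.14898246]), array([283.26200834, 150.4698249 ]), array([283.73687044, 142.85947858])]
```

View pics/s2.png

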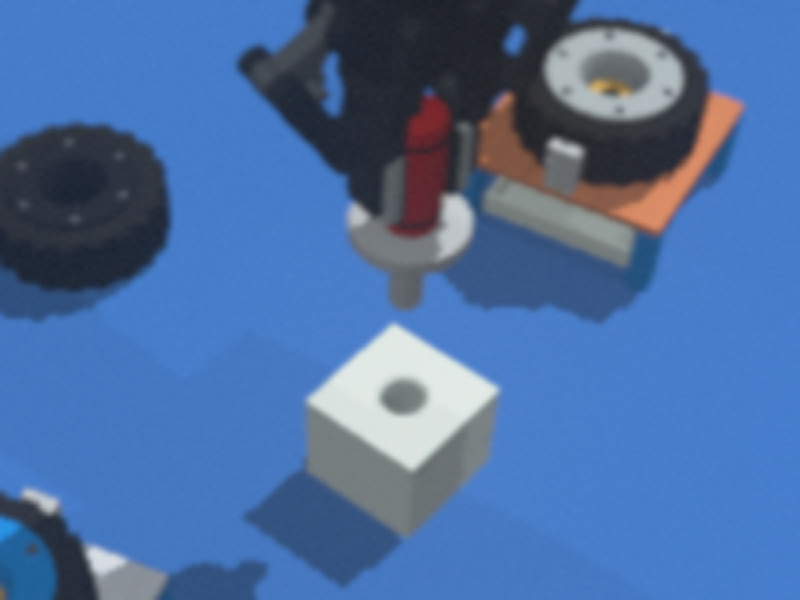

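The rod is out of the block: collar centre at crop (411,218), shank tip (404,302), handle top (431,103). I'll check whether it leans.

```bash
python3 - <<'E'
from h import *
p=ctrl.sense()['eef_pos']; s=[4,3.75]
for dx,dy,l in((0,0,"0"),):
  t=np.array([p[0],p[1],p[2]-.067])
  for h in(0,.05,.054,.114):print(h,(proj("side",t+[0,0,h])-[180,90]+.5)*s)
  for ax in range(2):
    e=np.zeros(3);e[ax]=.01;print("10mm",ax,(proj("side",t+e)-proj("side",t))*s)
f=ctrl.grab_frame("side")[90:250,180:380]
hsv=cv2.cvtColor(f,cv2.COLOR_BGR2HSV);m=((hsv[...,0]<8)|(hsv[...,0]>172))&(hsv[...,1]>130)&(hsv[...,2]>60)
for y in range(20,66,4):
  x=np.where(m[y,80:130])[0]+80
  if len(x):print(y*3.75,x.min()*4,x.max()*4+4)
E
```

```text
0 [409.84937492 306.18368423]
0.05 [415.04803336 228.63684339]
0.054 [415.48862361 222.02701019]
0.114 [422.58773646 114.68242042]
10mm 0 [-19.18778276 -11.64792927]
10mm 1 [-15.62051308  13.79593491]
105.0 424 448
120.0 412 452
135.0 408 448
150.0 440 444
165.0 412 444
180.0 408 444
195.0 408 436
210.0 408 432
```

```bash
python3 - <<'E'
from h import *
p=ctrl.sense()['eef_pos']; f=ctrl.grab_frame("side"); k=9
x0,y0=255,108
g=cv2.resize(f[y0:y0+66,x0:x0+60],None,fx=k,fy=k,interpolation=cv2.INTER_CUBIC)
g2=g.copy()
t=p-[0,0,.067]
for h,r in((0,.007),(.046,.024),(.054,.024),(.054,.012),(.114,.012)):
  P=np.array([proj("side",t+[r*np.cos(a),r*np.sin(a),h]) for a in np.linspace(0,6.28,40)])
  cv2.polylines(g,[((P-[x0,y0]+.5)*k).astype(int)],1,(0,255,255),1)
cv2.imwrite("pics/s3.png",cv2.resize(np.hstack([g2[:,80:480],g[:,80:480]]),(800,594)))
E
```

```text
(no output)
```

View pics/s3.png

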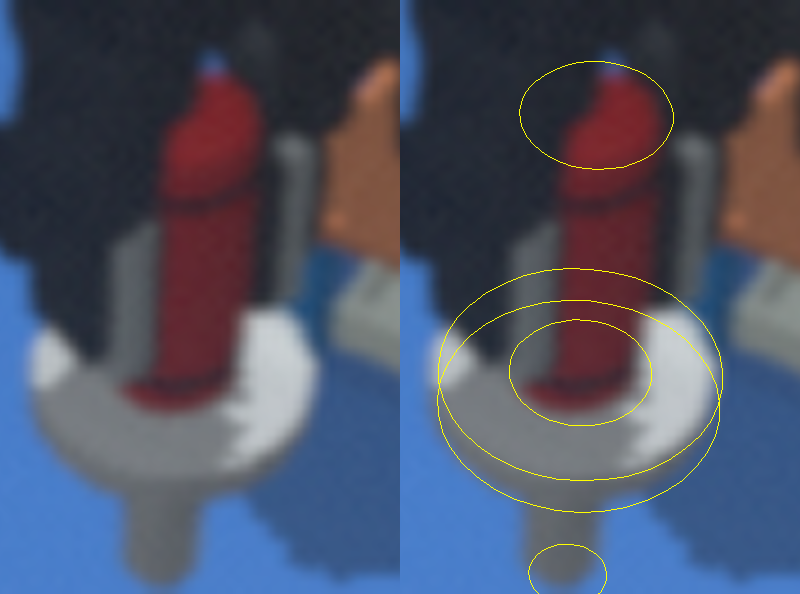

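The overlay shows no tilt: collar, tip and handle are all offset equally, by about (-0.5,-1.7) px (2–3 mm, near calibration error). Move over the blue wheel.

>>> move_arm(increments=[[1,[0.3,1,0],[0,0,0]],[1,[0.5,2,0],[0,0,0]],[1,[0.5,2,0],[0,0,0]],[1,[0.5,2,0],[0,0,0]],[1,[0.6,2,0],[0,0,0]],[1,[0.6,2,0],[0,0,0]],[1,[0.6,2,0],[0,0,0]],[1,[0.6,2,0],[0,0,0]],[1,[0.5,2,0],[0,0,0]],[1,[0.4,2,0],[0,0,0]],[1,[0.3,1,0],[0,0,0]],[1,[0,0,-0.5],[0,0,0]],[1,[0,0,-1],[0,0,0]],[1,[0,0,-1],[0,0,0]],[1,[0,0,0],[0,0,0]],[1,[0,0,0],[0,0,0]],[1,[0,0,0],[0,0,0]]])

```text
time_s: 7.7
eef_pos: [0.5396, 0.1995, 0.1715]
tool_rot: [[-0.961, 0.275, 0.0], [0.275, 0.961, 0.0], [-0.0, 0.0, -1.0]]
wrist_force: [0.4, 0.3, -2.1]
opening: 0.26
```

```bash
python3 - <<'E'
from h import *
s=ctrl.sense();p=s['eef_pos'];print(p,s['wrist_force'])
f=ctrl.grab_frame("side"); k=8; x0,y0=130,200
g=cv2.resize(f[y0:y0+75,x0:x0+90],None,fx=k,fy=k,interpolation=cv2.INTER_CUBIC)
t=p-[0,0,.0675]
print([(proj("side",q)-[x0,y0]+.5)*k for q in(t,t+[.01,0,0],t+[0,.01,0],t+[0,0,.01])],(np.array([171.8,245.4])-[x0,y0]+.5)*k)
cv2.imwrite("pics/s4.png",g)
E
```

```text
[0.53960468 0.19953002 0.17151205] [ 0.40698649  0.25950846 -2.10208107]
[array([326.31628193, 335.01293336]), array([291.03393596, 305.01205894]), array([287.35964508, 369.94914925]), array([317.17139811, 308.41401386])] [338.4 367.2]
```

View pics/s4.png

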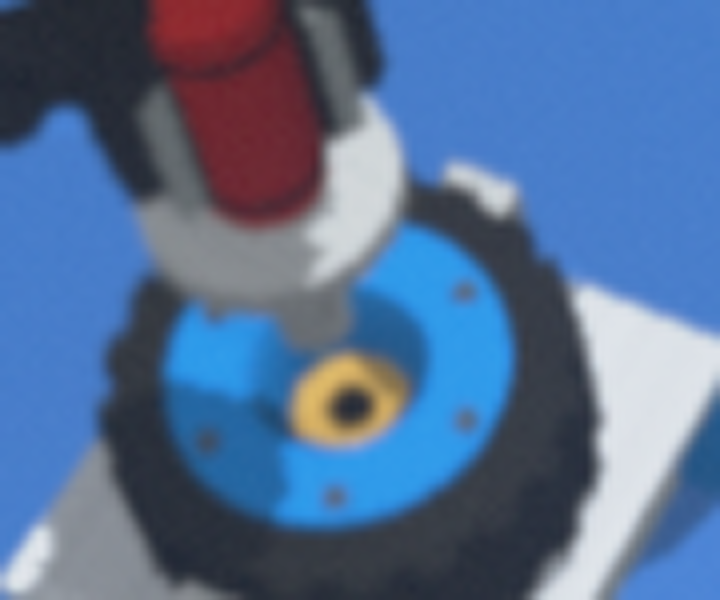

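Tip at about (320,330), with the bore mouth directly below it; centred within ~1.5 mm. Small correction, then lower to just above the bushing.

>>> move_arm(increments=[[1,[-0.1,-0.05,0],[0,0,0]],[1,[0,0,-0.4],[0,0,0]],[1,[0,0,-0.4],[0,0,0]],[1,[0,0,-0.4],[0,0,0]],[1,[0,0,-0.4],[0,0,0]],[1,[0,0,-0.4],[0,0,0]],[1,[0,0,-0.3],[0,0,0]],[1,[0,0,-0.2],[0,0,0]],[1,[0,0,0],[0,0,0]],[1,[0,0,0],[0,0,0]]], newtons=100)

```text
time_s: 8.75
eef_pos: [0.5384, 0.1994, 0.1464]
tool_rot: [[-0.962, 0.274, 0.0], [0.274, 0.962, 0.0], [-0.0, 0.0, -1.0]]
wrist_force: [0.1, -0.6, -1.2]
opening: 0.26
```

Tip is in the bore, with no contact. Push at 1 cm/s.

>>> move_arm(increments=[[1,[0,0,-0.1],[0,0,0]],[1,[0,0,-0.1],[0,0,0]],[1,[0,0,-0.1],[0,0,0]],[1,[0,0,-0.1],[0,0,0]],[1,[0,0,-0.1],[0,0,0]],[1,[0,0,-0.1],[0,0,0]],[1,[0,0,-0.1],[0,0,0]],[1,[0,0,-0.1],[0,0,0]],[1,[0,0,-0.1],[0,0,0]],[1,[0,0,-0.1],[0,0,0]],[1,[0,0,-0.1],[0,0,0]],[1,[0,0,-0.1],[0,0,0]],[1,[0,0,-0.1],[0,0,0]],[1,[0,0,-0.1],[0,0,0]]])

```text
time_s: 10.15
eef_pos: [0.5403, 0.1998, 0.1337]
tool_rot: [[-0.962, 0.274, 0.004], [0.274, 0.962, 0.001], [-0.004, 0.002, -1.0]]
wrist_force: [0.5, -1.6, 9.7]
opening: 0.262
```

>>> move_arm(increments=[[1,[0,0,-0.1],[0,0,0]],[1,[0,0,-0.1],[0,0,0]],[1,[0,0,-0.1],[0,0,0]],[1,[0,0,-0.1],[0,0,0]],[1,[0,0,-0.1],[0,0,0]],[1,[0,0,-0.1],[0,0,0]],[1,[0,0,-0.1],[0,0,0]],[1,[0,0,-0.1],[0,0,0]],[1,[0,0,-0.1],[0,0,0]],[1,[0,0,-0.1],[0,0,0]],[1,[0,0,-0.1],[0,0,0]],[1,[0,0,-0.1],[0,0,0]],[1,[0,0,-0.1],[0,0,0]],[1,[0,0,-0.1],[0,0,0]],[1,[0,0,-0.1],[0,0,0]],[1,[0,0,-0.1],[0,0,0]],[1,[0,0,-0.1],[0,0,0]],[1,[0,0,-0.1],[0,0,0]],[1,[0,0,-0.1],[0,0,0]],[1,[0,0,0],[0,0,0]]])

```text
time_s: 12.15
eef_pos: [0.5383, 0.1993, 0.1132]
tool_rot: [[-0.962, 0.274, -0.0], [0.274, 0.962, -0.0], [0.0, -0.0, -1.0]]
wrist_force: [0.0, -0.0, -1.1]
opening: 0.255
```

Force is back to the free value, so the bushing has dropped. Seat the collar gently.

>>> move_arm(increments=[[1,[0,0,-0.05],[0,0,0]],[1,[0,0,-0.05],[0,0,0]],[1,[0,0,-0.05],[0,0,0]],[1,[0,0,-0.05],[0,0,0]],[1,[0,0,0],[0,0,0]],[1,[0,0,0],[0,0,0]]])

```text
time_s: 12.75
eef_pos: [0.5384, 0.1994, 0.1117]
tool_rot: [[-0.962, 0.274, 0.0], [0.274, 0.962, 0.0], [-0.0, 0.0, -1.0]]
wrist_force: [-1.5, -0.9, 4.4]
opening: 0.258
```

>>> move_arm(increments=[[1,[0,0,-0.05],[0,0,0]],[1,[0,0,-0.05],[0,0,0]],[1,[0,0,0],[0,0,0]],[1,[0,0,0],[0,0,0]]])

```text
time_s: 13.15
eef_pos: [0.5384, 0.1994, 0.1117]
tool_rot: [[-0.962, 0.274, 0.001], [0.274, 0.962, 0.0], [-0.001, 0.0, -1.0]]
wrist_force: [-3.2, -1.8, 12.4]
opening: 0.254
```

```bash
python3 - <<'E'
from h import *
s=ctrl.sense();print(s['eef_pos'],s['wrist_force'])
f=ctrl.grab_frame("side"); k=6; x0,y0=110,200
cv2.imwrite("pics/s5.png",cv2.resize(f[y0:y0+100,x0:x0+130],None,fx=k,fy=k,interpolation=cv2.INTER_CUBIC))
E
```

```text
[0.53841464 0.19939152 0.11166493] [-3.17676209 -1.84797375 12.43054842]
```

View pics/s5.png

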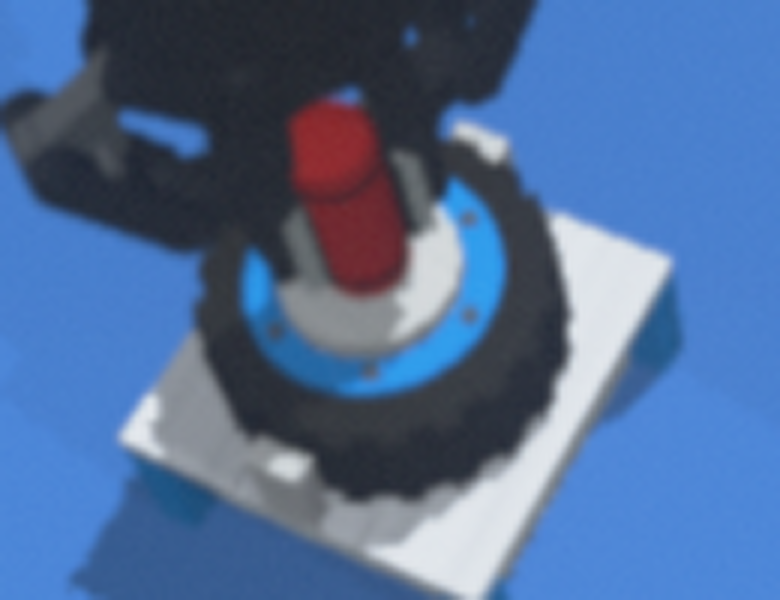

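The collar (370,285) sits flat and concentric on the blue hub, and the force rises with no further descent. Relax, release and retreat.

>>> move_arm(increments=[[1,[0,0,0.1],[0,0,0]],[0.8,[0,0,0],[0,0,0]],[0.6,[0,0,0],[0,0,0]],[0.4,[0,0,0],[0,0,0]],[0.2,[0,0,0],[0,0,0]],[0,[0,0,0],[0,0,0]],[0,[0,0,0],[0,0,0]],[0,[0,0,0],[0,0,0]],[0,[0,0,0],[0,0,0]],[0,[0,0,0],[0,0,0]],[0,[0,0,0],[0,0,0]]], newtons=20)

```text
time_s: 14.3
eef_pos: [0.5384, 0.1994, 0.1113]
tool_rot: [[-0.962, 0.274, -0.0], [0.274, 0.962, 0.0], [0.0, 0.0, -1.0]]
wrist_force: [-0.4, -0.5, -0.4]
opening: 0.996
```

>>> move_arm(increments=[[0,[0,0,1],[0,0,0]],[0,[0,0,1.5],[0,0,0]],[0,[0,0,1.5],[0,0,0]],[0,[0,0,2],[0,0,0]],[0,[0,0,2],[0,0,0]],[0,[0,0,2],[0,0,0]],[0,[0,0,2],[0,0,0]],[0,[0,-2,0],[0,0,0]],[0,[0,-3,0],[0,0,0]],[0,[0,-3,0],[0,0,0]],[0,[0,-3,0],[0,0,0]],[0,[0,-3,0],[0,0,0]],[0,[0,-3,0],[0,0,0]],[0,[0,-2,0],[0,0,0]],[0,[0,0,0],[0,0,0]],[0,[0,0,0],[0,0,0]]])

```text
time_s: 15.9
eef_pos: [0.5385, 0.0099, 0.2319]
tool_rot: [[-0.962, 0.275, 0.001], [0.275, 0.962, 0.001], [-0.001, 0.001, -1.0]]
wrist_force: [-0.3, -0.1, -0.2]
opening: 1.002
```

```bash
python3 - <<'E'
from h import *
s=ctrl.sense();print(s['eef_pos'],s['wrist_force'])
f=ctrl.grab_frame("side"); t=ctrl.grab_frame("top")
a=cv2.resize(f[200:300,110:240],(520,400),interpolation=cv2.INTER_CUBIC);b=cv2.resize(t[140:220,120:200],(280,280),interpolation=cv2.INTER_CUBIC)
o=np.zeros((400,800,3),np.uint8);o[:,:520]=a;o[:280,520:]=b
cv2.imwrite("pics/s6.png",o)
b0=np.array([.54,.199,0])
print(proj("top",b0+[0,0,.158]),proj("side",b0+[0,0,.158]),proj("side",b0+[0,0,.162]))
E
```

```text
[0.53852456 0.00988818 0.23188616] [-0.34788125 -0.05425082 -0.24418493]
[143.08448862 172.70353775] [163.86261965 221.96470708] [163.34464888 220.44393033]
```

View pics/s6.png

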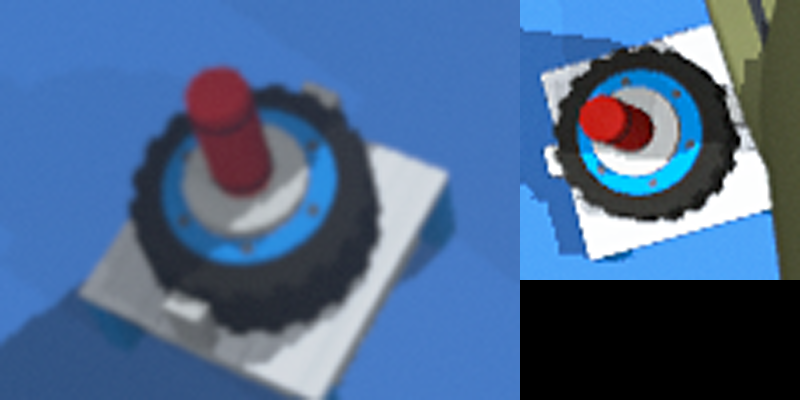

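The rod stands upright with its collar on the hub. The handle top is at side (164.4,222), against (163.9,222.0) predicted for a seated rod, and the gripper is clear.

```bash
python3 -c "
from plant import ctrl
print(ctrl.sign_off())"
```

```text
the job is handed in; nothing more can be done
None
```

I drove the bushing out of the blue-hubbed wheel with the red-handled rod, left the rod standing there with its collar on the hub, and handed the job in at about 16 s of the 48 s limit.

- **Push:** At 1 cm/s the wrist force read 9.7 N partway through. It was back to its no-contact value before the collar touched down.
- **Collar seated:** Pressing on to 12.4 N gave no further descent, so the collar is down on the hub. After release, the handle top was within about 1.5 px of where a seated, upright rod should appear in both cameras.
- **Robot clear:** The gripper is open, about 19 cm away from the rod, and touches nothing.
- **Not seen directly:** The bushing in the tray is hidden under the deck. That it dropped rests on the force falling away and the rod tip being about 7 mm past the release point.
- **Grey wheel:** The arm only passed near it. I did not check it again after the push.
- **Disagreement:** The side camera and the arm disagreed by 2–3 mm on the held rod's position. That is about the calibration error and well within the bore's clearance.

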